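# Start up the wood-burning station

### The job

Start up the wood-burning station with the keys on its white control unit: press the round key and let it come back up, then the square key, then press the long bar key, keep it down for at least one second and let it come back up. Press gently, well down but with no more than 20 N, one key at a time, do not press the cross-shaped stop key, and leave everything else on the table where it is.

Things in the scene. Friction and masses are not known exactly. Their poses are not given: they have to be found in the camera images.
- console: white control unit fixed to the table, 210 x 270 mm (its x by its y), deck 45 mm high; origin at table level under the centre of its 2 x 2 bay of keys; a low hood with a dark display, 75 mm high, along its +y edge (y 103 to 169 mm). The four black key blocks stand in the bay in any arrangement, centres 87 mm apart along its x and y. All keys are the same white, told apart by shape
- round_block: fixed black block 84 x 84 x 16 mm carrying the round key; origin at the centre of its underside on the deck (45 mm above the table), axes parallel to the console's. It and its key may bear 20 N at most
- round_key_top (a point): centre of the top face of the round key (white, flat round disc, 60 mm across; moves with the key; 77 mm above the table when the key is up, 16 mm above its block)
- round_key (a joint): how far the round key is pressed straight down, m: 0 up, 0.010 at its stop; springs back; about 1 N to start, 3.5 N at 5 mm and 6 N at the stop; it counts as pressed beyond 0.005 and as up below 0.002
- square_block: fixed black block 84 x 84 x 16 mm carrying the square key; origin at the centre of its underside on the deck (45 mm above the table), axes parallel to the console's. It and its key may bear 20 N at most
- square_key_top (a point): centre of the top face of the square key (white, square, 55 x 55 mm; moves with the key; 77 mm above the table when the key is up, 16 mm above its block)
- square_key (a joint): how far the square key is pressed straight down, m: 0 up, 0.010 at its stop; springs back; about 1 N to start, 3.5 N at 5 mm and 6 N at the stop; it counts as pressed beyond 0.005 and as up below 0.002
- bar_block: fixed black block 84 x 84 x 16 mm carrying the bar key; origin at the centre of its underside on the deck (45 mm above the table), axes parallel to the console's. It and its key may bear 20 N at most
- bar_key_top (a point): centre of the top face of the bar key (white, single long narrow bar, 68 x 24 mm (long side along its block's y); moves with the key; 77 mm above the table when the key is up, 16 mm above its block)
- bar_key (a joint): how far the bar key is pressed straight down, m: 0 up, 0.010 at its stop; springs back; about 1 N to start, 3.5 N at 5 mm and 6 N at the stop; it counts as pressed beyond 0.005 and as up below 0.002
- cross_block: fixed black block 84 x 84 x 16 mm carrying the cross key; origin at the centre of its underside on the deck (45 mm above the table), axes parallel to the console's. It and its key may bear 20 N at most
- cross_key_top (a point): centre of the top face of the cross key (white, plus-shaped cross, 64 mm across, arms 20 mm wide: the stop key; moves with the key; 77 mm above the table when the key is up, 16 mm above its block)
- cross_key (a joint): how far the cross key is pressed straight down, m: 0 up, 0.010 at its stop; springs back; about 1 N to start, 3.5 N at 5 mm and 6 N at the stop; it counts as pressed beyond 0.005 and as up below 0.002
- pen_rest: wood-burning pen with a red handle lying on a small steel rest, one loose piece about 175 x 50 mm, 66 mm high; not part of the job, to be left where it is; origin at its underside, about its centre
- cloud_blank: cloud-shaped plywood blank, about 160 x 90 x 28 mm, loose; not part of the job, to be left where it is; origin at its underside, about its centre
- disc_blank: round plywood blank, 110 mm across, 25 mm thick, loose; not part of the job, to be left where it is; origin at its underside, about its centre
- fish_blank: fish-shaped plywood blank, about 135 x 72 x 25 mm, loose; not part of the job, to be left where it is; origin at its underside, about its centre
- phone: black phone, 150 x 72 x 9 mm, loose; not part of the job, to be left where it is; origin at its underside, about its centre
- sanding_block: cork sanding block, 110 x 65 x 34 mm, loose; not part of the job, to be left where it is; origin at its underside, about its centre
- mug: white mug, 80 mm across, 90 mm high, loose; not part of the job, to be left where it is; origin at its underside, about its centre

How it is judged:
By the outcome, as a careful person would: the job done as asked, in the order asked, and still so for the second after the job is handed in, with the robot touching nothing.
It also fails if it takes over 45 s, if anything falls off the work surface, if the arm or the gripper's body presses on something with over 40 N, if the wrist force passes 120 N, or if a joint passes its speed limit or range.

### The arm

A 6-joint arm with a two-finger parallel gripper is mounted at the origin on the work surface. World frame = base frame: x ahead of the robot, y to its left, z up, the work surface at z = 0. Lengths are in mm, angles in rad, forces in N, time in s.
With the tool pointing down it reaches from about 400 to 925 mm from the base axis. Payload 12.5 kg.
Tool frame: the origin (TCP) lies midway between the tips of the shut fingers; the grasp point (between the pads) lies 19 mm behind it (robot.grip_point_offset is the distance from the TCP to the grasp point, in mm); z points along the fingers, y is the line along which they close (so a half turn about z gives the same grasp; the last joint's range is limited). The gripper opens to 95 mm and grips with 3 to 60 N. Pads are 20 mm wide; open, the fingers measure 119 mm over their backs; the gripper's body (75 mm by 180 mm) begins 59 mm behind the grasp point.
Start: joints at [1.169, 0.491, 1.559, -0, 1.092, -0.106], TCP at [182.174, 597.879, 214.661] pointing down, gripper open.
Joint ranges: [-3.1, 3.1], [-0.84, 2.19], [0.05, 2.79], [-1.13, 4.28], [0.06, 2.93], [-2.69, 2.69]. Speed limits (rad/s): [2.22, 2.22, 2.79, 3.14, 3.14, 3.14].

### API

Orientations are given as a unit quaternion [x, y, z, w].
In Python, from cell import robot gives the robot as it stands.
- The arm moves only by the tool servo_tool, never from a script. Its argument "motion" is a list of rows, each an object with "fingers": the opening, from 0 (shut) to 1 (fully open); "travel": the shift along the tool's x, y, z in mm, a list of three; "dr": the turn, a rotation vector about the tool's x, y, z in rad, a list of three. In form: [{"fingers": fingers, "travel": [x, y, z], "dr": [ax, ay, az]}, ...]. A call has 1 to 20 rows; each row shifts and turns the commanded pose from where the row before left it, along the tool's axes as they then stand; what a row does not reach is not made up. A row lasts 1/8 s, in which the tool goes at most 62.5 mm and 10.7 degrees, less where a joint would pass 70% of its speed; a pose out of reach is approached as far as the arm can. A call with a gripper value outside its range is refused whole. The fingers move at their own pace and stop on an object; "force" is the grip in N (left out, the last holds). Time passes only in rows, so rows that do not move let the fingers close. It gives the time, the measured TCP pose, the force, the opening and the grip force at its end, in the units of the state.
- robot.get_state(): the state, without advancing time (a new reading comes with each control period).
- robot.grab_frame(name): name is "scene" or "side" or "wrist"; returns (picture, depth): 400x640x3 uint8, red, green, blue; 400x640 float32, mm along the optical axis (not along the pixel's ray), 0 where there is no reading.
- robot.camera_info(name): a dict with "fx", "fy", "cx", "cy" (pixels), "extrinsics" (4x4, takes a point from world to camera coordinates); the wrist camera has in their place "T_tool_cam" (4x4, takes a point from camera to tool coordinates, whose origin is the TCP and whose axes are the flange's). Camera axes: x right, y up, looking along -z (the intrinsics and any distortion apply to the point x, -y, -z); pixel columns grow to the right and rows downward; lengths in mm; the calibration is good to about 2 mm. The wrist camera is an equidistant fisheye: a pixel r from the principal point sees the ray r / f radians off the axis. A picture is of the moment at which its call begins: read the wrist's pose just before it. camera_info takes no time and is no camera call.
- robot.hand_in(): hands the job in; it is judged then, once.
Trained networks look in the newest picture that a camera, given by its name, has taken for a name from the list of things; names that differ only in an ending like _2 or _b are one class to them, and where a whole thing is asked for, a point or a joint stands for the part that bears it (a point fixed in the world has none). Each returns a list of dicts, best first, with "confidence" (0 to 1); they miss things now and then, are a little off and sometimes report something else, mostly with a low value. They report only what shows in the picture. A call takes as long as a camera call.
- robot.boxes_of(name, camera): "position" ([x, y, z] in mm, in world coordinates, good to about 4 mm: the middle of the surface that is visible of it).
- robot.silhouettes(name, camera): "region" (400x640 bool, what is visible of it).
The state is a dict: "clock": time; "joints": joint angles; "joint_vel": joint speeds; "tau": joint torques, N m; "position": TCP position; "tcp_rot": TCP orientation; "contact_force": force on the tool from outside, world axes, zero at the start; "torque": the same for the moment, N m; "grip_width": finger opening in mm; "grasp_force": force on a finger pad.
Only numpy, scipy, OpenCV 4.12 (cv2) and the standard library are available. Lean on these libraries where they do the work, as an engineer would, in place of code of your own. Each camera call takes 0.05 s, during which the arm holds its last target. There are 200 camera calls.

## Working session

There is one attempt and no reset: what is moved stays moved. The work goes in short steps, Python scripts to look and compute and a tool call to move; the robot and the scene stay as the last step left them, time stands still between calls to the robot, and variables do not carry over. Pictures are saved under pics/ and viewed, at most 10 in all, crops included, and the job is handed in when it is done.

Besides the shell and the picture viewer there is one more tool, called after "Call:" in YAML: its name, and indented under it one key for each argument. servo_tool: Moves the arm, as the interface text tells. Its arguments: {"type":"object","properties":{"motion":{"type":"array"},"force":{"type":"number"}},"required":["motion"]}

```bash
mkdir -p pics; python3 - <<'E'
from cell import robot
import cv2,numpy as np
for c in ["scene","side"]:
    im,d=robot.grab_frame(c); cv2.imwrite(f"pics/{c}.png",im[...,::-1])
    for n in ["round_key_top","square_key_top","bar_key_top","cross_key_top","round_block","square_block","bar_block","cross_block"]:
        print(c,n,[(np.round(r["position"]),round(r["confidence"],2)) for r in robot.boxes_of(n,c)[:3]])
s=robot.get_state();print(s["clock"],s["position"],s["tcp_rot"],s["grip_width"],s["contact_force"])
E
```

```text
scene round_key_top [(array([621., -38.,  79.]), 0.85)]
scene square_key_top [(array([535., -47.,  77.]), 0.77), (array([627., -43.,  60.]), 0.54)]
scene bar_key_top [(array([528.,  40.,  75.]), 0.73)]
scene cross_key_top [(array([613.,  46.,  79.]), 0.51)]
scene round_block [(array([623., -41.,  62.]), 0.73)]
scene square_block [(array([536., -48.,  63.]), 0.92), (array([550., 236.,  57.]), 0.44)]
scene bar_block [(array([531.,  37.,  66.]), 0.88)]
scene cross_block [(array([616.,  46.,  60.]), 0.58)]
side round_key_top [(array([607., -50.,  76.]), 0.52)]
side square_key_top [(array([517., -57.,  80.]), 0.83), (array([538.,  81.,  43.]), 0.54)]
side bar_key_top [(array([606., -51.,  76.]), 0.23)]
side cross_key_top [(array([605.,  34.,  79.]), 0.63)]
side round_block [(array([606., -61.,  62.]), 0.97)]
side square_block [(array([606., -60.,  62.]), 0.69), (array([518., -70.,  60.]), 0.56), (array([508.,  33.,  60.]), 0.32)]
side bar_block [(array([510.,  32.,  63.]), 0.66), (array([ 400., -472.,   26.]), 0.2)]
side cross_block [(array([594.,  34.,  60.]), 0.8)]
0.9 [182.16848218 597.87609932 214.68303878] [ 1.47391074e-01  9.89078291e-01  6.85572993e-05 -6.03700571e-06] 95.09191671520587 [-0.13305158 -0.39211936  0.1040245 ]
```

View pics/scene.png

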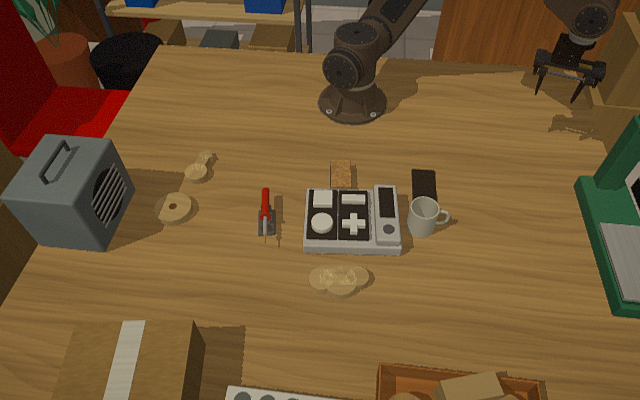

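The picture shows the keys at: square (322,198), bar (352,199), round (322,223) and cross (352,223). This matches the networks' layout, but the two cameras disagree by about 12 mm, so I'll check with the wrist camera from above.

Call:
servo_tool:
  motion:
    - {"fingers": 0,"travel": [-45.5,-38,0],"dr": [0,0,0]}
    - {"fingers": 0,"travel": [-45.5,-38,0],"dr": [0,0,0]}
    - {"fingers": 0,"travel": [-45.5,-38,0],"dr": [0,0,0]}
    - {"fingers": 0,"travel": [-45.5,-38,0],"dr": [0,0,0]}
    - {"fingers": 0,"travel": [-45.5,-38,0],"dr": [0,0,0]}
    - {"fingers": 0,"travel": [-45.5,-38,0],"dr": [0,0,0]}
    - {"fingers": 0,"travel": [-45.5,-38,0],"dr": [0,0,0]}
    - {"fingers": 0,"travel": [-45.5,-38,0],"dr": [0,0,0]}
    - {"fingers": 0,"travel": [-45.5,-38,0],"dr": [0,0,0]}
    - {"fingers": 0,"travel": [-45.5,-38,0],"dr": [0,0,0]}
    - {"fingers": 0,"travel": [-45.5,-38,0],"dr": [0,0,0]}
    - {"fingers": 0,"travel": [-45.5,-38,0],"dr": [0,0,0]}
    - {"fingers": 0,"travel": [0,0,0],"dr": [0,0,0]}
    - {"fingers": 0,"travel": [0,0,0],"dr": [0,0,0]}

```text
clock: 2.65
position: [571.1, 2.7, 214.4]
tcp_rot: [0.148, 0.989, 0.0, -0.0]
contact_force: [-0.0, -0.0, 0.5]
grip_width: 0.6
grasp_force: 0.0
```

```bash
cat > look.py <<'E'
from cell import robot
import cv2,numpy as np,sys
from scipy.spatial.transform import Rotation as R
def look(tag,names=("round","square","bar","cross")):
    s=robot.get_state(); ci=robot.camera_info("wrist"); im,d=robot.grab_frame("wrist")
    cv2.imwrite(f"pics/{tag}.png",im[...,::-1])
    T=np.array(ci["T_tool_cam"]); Rt=R.from_quat(s["tcp_rot"]).as_matrix(); p=np.array(s["position"])
    print(s["clock"],p.round(1),np.array(s["tcp_rot"]).round(4),s["grip_width"],np.round(s["contact_force"],1))
    o=p+Rt@T[:3,3]; print("cam",o.round(1))
    for n in names:
        b=[(np.round(r["position"]),round(r["confidence"],2)) for r in robot.boxes_of(n+"_key_top","wrist")[:2]]
        print(n,"box",b)
        for r in robot.silhouettes(n+"_key_top","wrist")[:2]:
            v,u=np.nonzero(r["region"])
            x=(u-ci["cx"])/ci["fx"]; y=(v-ci["cy"])/ci["fy"]; t=np.hypot(x,y)+1e-9
            ray=np.c_[np.sin(t)*x/t,-np.sin(t)*y/t,-np.cos(t)]
            w=ray@(Rt@T[:3,:3]).T
            P=o+w*((77-o[2])/w[:,2])[:,None]      # on the plane z=77
            D=o+w*(d[v,u]/np.cos(t))[:,None]      # by depth
            (c,sz,a)=cv2.minAreaRect(P[:,:2].astype(np.float32))
            print(" px",u.mean().round(),v.mean().round(),"conf",round(r["confidence"],2),"plane rect",np.round(c,1),np.round(sz),round(a),"depth med",np.median(D,0).round(1))
if __name__=="__main__": look(sys.argv[1])
E
python3 look.py w1
```

```text
2.65 [571.1   2.7 214.4] [ 1.476e-01  9.890e-01  1.000e-04 -4.000e-04] 0.6150323864061071 [-0.  -0.   0.5]
cam [491.5  26.7 384.1]
round box [(array([609., -40.,  75.]), 0.84)]
 px 294.0 225.0 conf 0.76 plane rect [607.3 -42.6] [51. 63.] 40 depth med [606.1 -42.   76.3]
 px 264.0 156.0 conf 0.45 plane rect [526.  -47.5] [55. 57.] 5 depth med [525.3 -46.3  76.4]
square box [(array([525., -46.,  72.]), 0.91)]
 px 264.0 155.0 conf 0.63 plane rect [525.6 -47.2] [55. 57.] 5 depth med [525.1 -46.3  76.4]
bar box [(array([520.,  34.,  73.]), 0.81)]
 px 341.0 124.0 conf 0.61 plane rect [517.8  37.2] [25. 67.] 5 depth med [518.   37.4  76.4]
 px 407.0 262.0 conf 0.22 plane rect [688.2  65.8] [73. 33.] 37 depth med [722.8  77.   26.5]
cross box [(array([602.,  47.,  79.]), 0.86)]
 px 370.0 199.0 conf 0.64 plane rect [602.8  43.8] [58. 57.] 49 depth med [601.7  44.2  76.2]
 px 65.0 250.0 conf 0.47 plane rect [ 551.5 -403.8] [115.  80.] 88 depth med [ 563.7 -470.8   24.3]
```

View pics/w1.png

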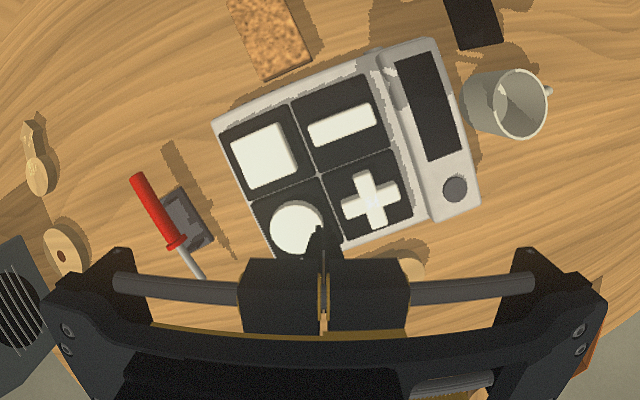

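The wrist view shows all four keys with the right sizes (square 55x57, bar 25x67) at z≈76–77. In pixels: square (264,155), bar (341,124), cross (370,199) and round (294,225), with the round key partly hidden by the finger. Using the 87 mm grid, I put the round key at about (610,-40).

Call:
servo_tool:
  motion:
    - {"fingers": 0,"travel": [-25,-15,20],"dr": [0,0,0]}
    - {"fingers": 0,"travel": [-25,-15,20],"dr": [0,0,0]}
    - {"fingers": 0,"travel": [0,0,40],"dr": [0,0,0]}
    - {"fingers": 0,"travel": [0,0,35],"dr": [0,0,0]}
    - {"fingers": 0,"travel": [0,0,10],"dr": [0,0,0]}
    - {"fingers": 0,"travel": [0,0,0],"dr": [0,0,0]}
    - {"fingers": 0,"travel": [0,0,0],"dr": [0,0,0]}

```text
clock: 3.98
position: [611.3, -40.8, 91.1]
tcp_rot: [0.147, 0.989, 0.0, 0.001]
contact_force: [-0.6, 0.8, 0.3]
grip_width: 0.5
grasp_force: 0.0
```

```bash
python3 look.py w2
```

```text
3.975 [611.3 -40.8  91.1] [0.1472 0.9891 0.     0.0011] 0.46833626482140084 [-0.6  0.8  0.3]
cam [531.2 -16.7 260.5]
round box [(array([605., -36.,  76.]), 0.76), (array([527., -44.,  72.]), 0.21)]
 px 323.0 220.0 conf 0.6 plane rect [604.4 -39.4] [59. 51.] 76 depth med [601.9 -36.1  76.4]
square box [(array([534., -41.,  73.]), 0.96)]
 px 271.0 109.0 conf 0.58 plane rect [526.  -48.2] [55. 55.] 5 depth med [526.3 -47.2  76.5]
 px 323.0 220.0 conf 0.49 plane rect [603.7 -39. ] [59. 52.] 73 depth med [601.8 -35.5  76.4]
bar box [(array([522.,  32.,  76.]), 0.56)]
 px 400.0 60.0 conf 0.73 plane rect [519.3  36.1] [24. 69.] 5 depth med [519.4  34.1  76.4]
 px 468.0 100.0 conf 0.26 plane rect [562.7  39.3] [186. 247.] 4 depth med [553.2 105.3  71.1]
cross box [(array([604.,  43.,  80.]), 0.94)]
 px 440.0 183.0 conf 0.58 plane rect [602.8  42.4] [60. 55.] 50 depth med [601.5  41.7  76.2]
 px 432.0 176.0 conf 0.26 plane rect [597.9  38.9] [78. 77.] 5 depth med [596.8  37.8  61. ]
```

View pics/w2.png

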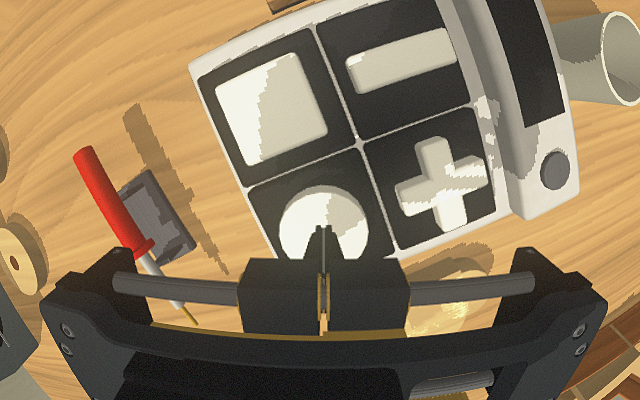

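The tip is over the round disc, which shows at (323,220). Next I press it in small steps.

Call:
servo_tool:
  motion:
    - {"fingers": 0,"travel": [0,0,8],"dr": [0,0,0]}
    - {"fingers": 0,"travel": [0,0,4],"dr": [0,0,0]}
    - {"fingers": 0,"travel": [0,0,3],"dr": [0,0,0]}
    - {"fingers": 0,"travel": [0,0,3],"dr": [0,0,0]}
    - {"fingers": 0,"travel": [0,0,2],"dr": [0,0,0]}
    - {"fingers": 0,"travel": [0,0,0],"dr": [0,0,0]}
    - {"fingers": 0,"travel": [0,0,0],"dr": [0,0,0]}

```text
clock: 5.3
position: [610.4, -40.7, 69.7]
tcp_rot: [0.147, 0.989, 0.0, -0.0]
contact_force: [-3.9, -0.6, 5.0]
grip_width: 0.4
grasp_force: 2.3
```

5.0 N at 7.3 mm matches the key's spring. I'll press 1 mm more, release, then move over to the square key.

Call:
servo_tool:
  motion:
    - {"fingers": 0,"travel": [0,0,1],"dr": [0,0,0]}
    - {"fingers": 0,"travel": [0,0,0],"dr": [0,0,0]}
    - {"fingers": 0,"travel": [0,0,-4],"dr": [0,0,0]}
    - {"fingers": 0,"travel": [0,0,-8],"dr": [0,0,0]}
    - {"fingers": 0,"travel": [0,0,-20],"dr": [0,0,0]}
    - {"fingers": 0,"travel": [0,0,0],"dr": [0,0,0]}
    - {"fingers": 0,"travel": [26,-10.5,0],"dr": [0,0,0]}
    - {"fingers": 0,"travel": [26,-10.5,0],"dr": [0,0,0]}
    - {"fingers": 0,"travel": [26,-10.5,0],"dr": [0,0,0]}
    - {"fingers": 0,"travel": [0,0,0],"dr": [0,0,0]}
    - {"fingers": 0,"travel": [0,0,10],"dr": [0,0,0]}
    - {"fingers": 0,"travel": [0,0,0],"dr": [0,0,0]}
    - {"fingers": 0,"travel": [0,0,0],"dr": [0,0,0]}

```text
clock: 6.92
position: [527.2, -48.1, 90.2]
tcp_rot: [0.147, 0.989, 0.0, -0.0]
contact_force: [-0.1, -0.1, -0.4]
grip_width: 0.4
grasp_force: 0.0
```

```bash
python3 look.py w3
```

```text
6.925 [527.2 -48.1  90.2] [ 1.473e-01  9.891e-01  1.000e-04 -2.000e-04] 0.4151004119952098 [-0.1 -0.1 -0.4]
cam [447.5 -24.1 259.9]
round box [(array([433., 241.,   9.]), 0.59)]
 px 432.0 173.0 conf 0.61 plane rect [511.5  31.7] [78. 77.] 5 depth med [509.3  32.3  60.8]
 px 456.0 262.0 conf 0.23 plane rect [592.5  38.5] [87. 78.] 5 depth med [582.9  39.1  60.7]
square box [(array([516., -41.,  75.]), 0.75)]
 px 322.0 218.0 conf 0.86 plane rect [523.4 -48.3] [58. 55.] 6 depth med [515.  -42.4  76.4]
bar box [(array([519.,  30.,  72.]), 0.65), (array([536., 210.,  65.]), 0.63)]
 px 441.0 181.0 conf 0.56 plane rect [515.6  35.9] [28. 69.] 5 depth med [515.6  34.8  76.2]
 px 322.0 218.0 conf 0.38 plane rect [523.4 -48.6] [58. 55.] 5 depth med [514.9 -42.6  76.4]
cross box [(array([594.,  44.,  76.]), 0.76)]
 px 468.0 271.0 conf 0.56 plane rect [599.2  42.4] [63. 58.] 50 depth med [593.5  45.2  75.5]
```

View pics/w3.png

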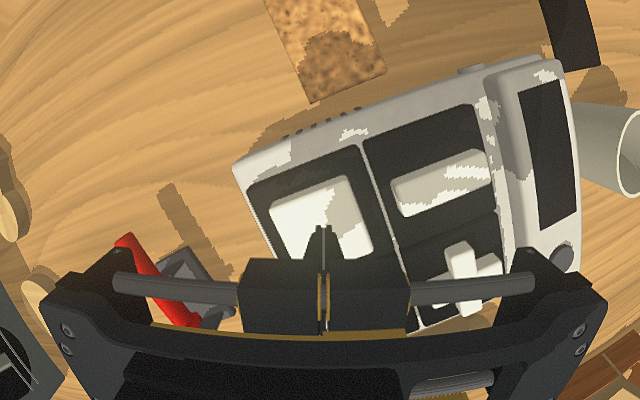

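The tip is over the square key, which shows at (322,218).

Call:
servo_tool:
  motion:
    - {"fingers": 0,"travel": [0,0,8],"dr": [0,0,0]}
    - {"fingers": 0,"travel": [0,0,4],"dr": [0,0,0]}
    - {"fingers": 0,"travel": [0,0,3],"dr": [0,0,0]}
    - {"fingers": 0,"travel": [0,0,3],"dr": [0,0,0]}
    - {"fingers": 0,"travel": [0,0,3],"dr": [0,0,0]}
    - {"fingers": 0,"travel": [0,0,0.5],"dr": [0,0,0]}
    - {"fingers": 0,"travel": [0,0,0],"dr": [0,0,0]}
    - {"fingers": 0,"travel": [0,0,0],"dr": [0,0,0]}

```text
clock: 8.38
position: [526.6, -48.1, 69.2]
tcp_rot: [0.147, 0.989, 0.0, -0.0]
contact_force: [-4.0, 0.9, 4.2]
grip_width: 0.4
grasp_force: 2.4
```

The square key is down 7.8 mm. Now I release it and move to the bar key at about (517.5,36.5).

Call:
servo_tool:
  motion:
    - {"fingers": 0,"travel": [0,0,-4],"dr": [0,0,0]}
    - {"fingers": 0,"travel": [0,0,-8],"dr": [0,0,0]}
    - {"fingers": 0,"travel": [0,0,-20],"dr": [0,0,0]}
    - {"fingers": 0,"travel": [0,0,0],"dr": [0,0,0]}
    - {"fingers": 0,"travel": [11.2,26,0],"dr": [0,0,0]}
    - {"fingers": 0,"travel": [11.2,26,0],"dr": [0,0,0]}
    - {"fingers": 0,"travel": [11.2,26,0],"dr": [0,0,0]}
    - {"fingers": 0,"travel": [0,0,0],"dr": [0,0,0]}
    - {"fingers": 0,"travel": [0,0,10],"dr": [0,0,0]}
    - {"fingers": 0,"travel": [0,0,0],"dr": [0,0,0]}
    - {"fingers": 0,"travel": [0,0,0],"dr": [0,0,0]}

```text
clock: 9.75
position: [517.5, 35.7, 90.9]
tcp_rot: [0.148, 0.989, 0.0, -0.0]
contact_force: [-0.6, -0.4, -1.0]
grip_width: 0.5
grasp_force: 0.0
```

```bash
python3 look.py w4
```

```text
9.75 [517.5  35.7  90.9] [ 1.478e-01  9.890e-01  0.000e+00 -2.000e-04] 0.4613723753116403 [-0.6 -0.4 -1. ]
cam [437.8  59.8 260.5]
round box []
 px 214.0 254.0 conf 0.63 plane rect [515.2 -45.1] [41. 60.] 6 depth med [512.1 -42.5  76.3]
square box [(array([512., -42.,  72.]), 0.88)]
 px 214.0 254.0 conf 0.58 plane rect [522.8 -44.4] [58. 61.] 5 depth med [511.9 -42.7  76.3]
 px 138.0 299.0 conf 0.44 plane rect [ 523.1 -148.7] [117.  28.] 47 depth med [ 587.  -188.8    9.4]
bar box [(array([513.,  43.,  76.]), 0.75), (array([425., 240.,  11.]), 0.71)]
 px 330.0 225.0 conf 0.93 plane rect [515.2  38.1] [29. 67.] 4 depth med [512.7  45.5  76.1]
 px 4.0 238.0 conf 0.59 plane rect [ 442.6 -309.3] [22. 61.] 39 depth med [ 439.1 -434.8   10.7]
cross box [(array([513., -40.,  72.]), 0.27)]
```

View pics/w4.png

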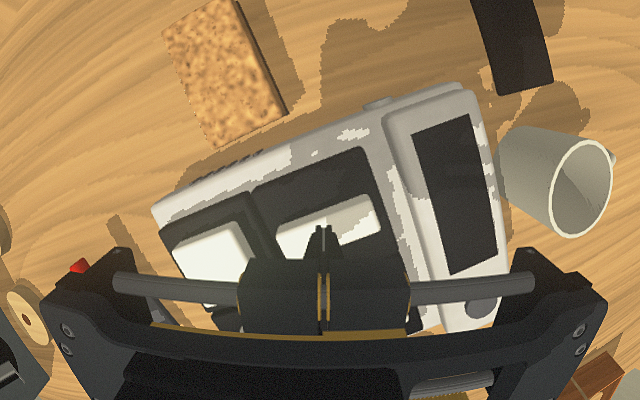

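The tip is over the middle of the bar key, which shows at (330,225). I press and hold it.

Call:
servo_tool:
  motion:
    - {"fingers": 0,"travel": [0,0,8],"dr": [0,0,0]}
    - {"fingers": 0,"travel": [0,0,5],"dr": [0,0,0]}
    - {"fingers": 0,"travel": [0,0,3],"dr": [0,0,0]}
    - {"fingers": 0,"travel": [0,0,3],"dr": [0,0,0]}
    - {"fingers": 0,"travel": [0,0,3],"dr": [0,0,0]}
    - {"fingers": 0,"travel": [0,0,0],"dr": [0,0,0]}
    - {"fingers": 0,"travel": [0,0,0],"dr": [0,0,0]}
    - {"fingers": 0,"travel": [0,0,0],"dr": [0,0,0]}

```text
clock: 11.2
position: [517.2, 36.3, 69.2]
tcp_rot: [0.147, 0.989, 0.0, -0.0]
contact_force: [-3.4, 0.5, 4.5]
grip_width: 0.5
grasp_force: 2.4
```

Call:
servo_tool:
  motion:
    - {"fingers": 0,"travel": [0,0,0],"dr": [0,0,0]}
    - {"fingers": 0,"travel": [0,0,0],"dr": [0,0,0]}
    - {"fingers": 0,"travel": [0,0,0],"dr": [0,0,0]}
    - {"fingers": 0,"travel": [0,0,0],"dr": [0,0,0]}
    - {"fingers": 0,"travel": [0,0,0],"dr": [0,0,0]}
    - {"fingers": 0,"travel": [0,0,0],"dr": [0,0,0]}
    - {"fingers": 0,"travel": [0,0,0],"dr": [0,0,0]}
    - {"fingers": 0,"travel": [0,0,0],"dr": [0,0,0]}
    - {"fingers": 0,"travel": [0,0,0],"dr": [0,0,0]}
    - {"fingers": 0,"travel": [0,0,0],"dr": [0,0,0]}
    - {"fingers": 0,"travel": [0,0,-4],"dr": [0,0,0]}
    - {"fingers": 0,"travel": [0,0,-8],"dr": [0,0,0]}
    - {"fingers": 0,"travel": [0,0,-30],"dr": [0,0,0]}
    - {"fingers": 0,"travel": [0,0,-50],"dr": [0,0,0]}
    - {"fingers": 0,"travel": [0,0,-40],"dr": [0,0,0]}
    - {"fingers": 0,"travel": [0,0,0],"dr": [0,0,0]}
    - {"fingers": 0,"travel": [0,0,0],"dr": [0,0,0]}
    - {"fingers": 0,"travel": [0,0,0],"dr": [0,0,0]}

```text
clock: 13.45
position: [517.1, 36.2, 200.1]
tcp_rot: [0.147, 0.989, -0.0, -0.001]
contact_force: [1.0, 0.1, 1.1]
grip_width: 0.3
grasp_force: 0.0
```

```bash
python3 look.py w5
```

```text
13.45 [517.1  36.2 200.1] [ 1.474e-01  9.891e-01 -0.000e+00 -8.000e-04] 0.27569455361118383 [1.  0.1 1.1]
cam [437.7  60.3 369.9]
round box [(array([ 403., -447.,   20.]), 0.16)]
square box [(array([527., -45.,  74.]), 0.75)]
 px 250.0 215.0 conf 0.76 plane rect [523.8 -45.6] [58. 61.] 5 depth med [523.5 -44.9  76.3]
bar box [(array([517.,  33.,  78.]), 0.69)]
 px 325.0 186.0 conf 0.63 plane rect [516.4  38. ] [27. 67.] 6 depth med [516.4  38.4  76.3]
cross box [(array([594.,  55.,  79.]), 0.73), (array([411., 245.,   8.]), 0.62)]
 px 358.0 245.0 conf 0.59 plane rect [586.8  56. ] [51. 34.] 72 depth med [593.4  50.9  75.9]
```

View pics/w5.png

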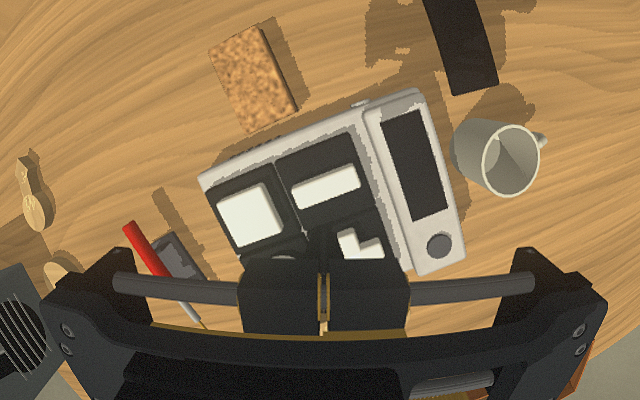

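The square key (250,215) and bar key (325,186) are back up at z≈76. The arm is clear and the loose items look undisturbed.

```bash
python3 -c "
from cell import robot
print(robot.hand_in())"
```

```text
the job is handed in; nothing more can be done
None
```

I pressed the round, square and bar keys in that order, each about 8 mm down at around 5 N. The bar was held for over 1 s, all three were released, the cross key was never touched, and the job is handed in (no verdict came back).

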